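Take the supplies stack apart into its trays

TASK

The measuring supplies came back as one stack. Take it apart from the top down: first set the slide mailer in its tray, then the round jar and the square cover-slip box (either first), and last the cuvette case; each goes into the steel tray of its own outline, lying flat and upright inside the rim. Set things down rather than drop them, leave what is already placed where it is, and do not disturb the brown reagent bottle or the white beaker.

Things in the scene. Friction and masses are not known exactly. Their poses are not given: they have to be found in the camera images.
- mailer_center (a point): centre of the slide mailer, a narrow white plastic box with ribs, 95 (x) x 28 (y) x 28 (z) mm, z up, 60 g. Top of the stack: it lies like a bridge across the jar and the cover-slip box, roughly parallel to the case, its underside 84 mm above the bench. This point is half-way up (14 mm above its underside)
- jar_center (a point): centre of the round white jar with a dark metal screw lid, 46 mm diameter, 36 mm high, upright, 90 g. It stands on one end of the cuvette case, 37 mm from the case's middle, its underside 48 mm above the bench. This point is half-way up (18 mm above its underside)
- slipbox_center (a point): centre of the square cover-slip box, plain brown carton with a paper label on top, 46 x 46 mm, 36 mm high, sides along its x and y, 80 g. It stands on the other end of the cuvette case, 37 mm from the case's middle, with a gap of about 28 mm between it and the jar; its sides are roughly parallel to those of the case. Underside 48 mm above the bench. This point is half-way up (18 mm above its underside)
- case_center (a point): centre of the cuvette case, a closed grey plastic box with two thin steel clasps, 150 (x, long side) x 60 (y) x 48 (z) mm, 260 g (masses vary by some 30 %). Bottom of the stack, on the bench. This point is half-way up (24 mm above its underside)
- mailer_tray: long narrow tray for the slide mailer, inside 115 (x) x 48 (y) mm: a low open steel tray fixed to the bench: floor 3 mm thick, rim 4 mm thick whose top is 7 mm above the bench (4 mm above the tray floor). Origin: centre of the tray's underside, on the bench
- jar_tray: round tray for the jar, inside diameter 68 mm: a low open steel tray fixed to the bench: floor 3 mm thick, rim 4 mm thick whose top is 7 mm above the bench (4 mm above the tray floor). Origin: centre of the tray's underside, on the bench
- slipbox_tray: small square tray for the cover-slip box, inside 66 x 66 mm, sides along its x and y: a low open steel tray fixed to the bench: floor 3 mm thick, rim 4 mm thick whose top is 7 mm above the bench (4 mm above the tray floor). Origin: centre of the tray's underside, on the bench
- case_tray: large long tray for the cuvette case, inside 170 (x) x 80 (y) mm: a low open steel tray fixed to the bench: floor 3 mm thick, rim 4 mm thick whose top is 7 mm above the bench (4 mm above the tray floor). Origin: centre of the tray's underside, on the bench
- reagent: bystander: brown reagent bottle with blue cap, 54 mm diameter, 95 mm high, loose, beyond the trays. Origin: centre of its underside
- beaker: bystander: white open beaker, 64 mm wide at the rim, 70 mm high, loose, beyond the trays. Origin: centre of its underside
Things that resemble listed ones, but are neither listed nor needed, are in the scene too. What is shaped like the part that bears mailer_center but red is not meant.

How it is judged:
On the way, in this order (a step that is already met when the one before it is completed fails the run):
1. the slide mailer is set down in its tray (z of mailer_center in the frame of mailer_tray between 0.013 and 0.02 m and angle between mailer_center's own z axis and vertical below 0.06 rad and x of mailer_center in the frame of mailer_tray between -0.0115 and 0.0115 m and y of mailer_center in the frame of mailer_tray between -0.0115 and 0.0115 m and angle between the x axis of mailer_center and the x axis of mailer_tray, either way round below 0.3 rad and contact force between the fingers and mailer below 0.1 N), for 0.2 s.
2. the jar and the cover-slip box are both set down in their trays (all of step 1 and z of jar_center in the frame of jar_tray between 0.017 and 0.024 m and angle between each of jar_center, slipbox_center's own z axis and vertical below 0.06 rad and horizontal distance between jar_center and jar_tray below 0.0125 m and contact force between the fingers and jar below 0.1 N and z of slipbox_center in the frame of slipbox_tray between 0.017 and 0.024 m and x of slipbox_center in the frame of slipbox_tray between -0.0115 and 0.0115 m and y of slipbox_center in the frame of slipbox_tray between -0.0115 and 0.0115 m and contact force between the fingers and slipbox below 0.1 N), for 0.2 s.
3. the cuvette case is set down in its tray (z of case_center in the frame of case_tray between 0.023 and 0.03 m and angle between case_center's own z axis and vertical below 0.06 rad and x of case_center in the frame of case_tray between -0.0115 and 0.0115 m and y of case_center in the frame of case_tray between -0.0115 and 0.0115 m and angle between the x axis of case_center and the x axis of case_tray, either way round below 0.3 rad and contact force between the fingers and case below 0.1 N), for 0.2 s.
At the end, for the whole second after the job is handed in: All four things rest flat in their own trays, released and at rest: height within 3 mm of the tray floor, tilt under 0.06 rad, centre within 11.5 mm of the tray's along each tray axis (jar 12.5 mm in all), mailer and case within 0.3 rad of their trays' long axes (all of step 2 and all of step 3 and linear speed of each of case, jar, slipbox, mailer below 0.02 m/s); the robot touches nothing.
It fails at once if the reagent bottle or the beaker is disturbed (moved more than 25 mm or tipped) (distance of any of reagent, beaker from where it was at the start of the episode above 0.025 m or angle between any of reagent, beaker's own z axis and vertical above 0.3 rad).
It fails at once if a thing is dropped (moves faster than 0.7 m/s, untouched by the fingers) ((linear speed of case above 0.7 m/s and contact force between the fingers and case below 0.05 N) or (linear speed of jar above 0.7 m/s and contact force between the fingers and jar below 0.05 N) or (linear speed of slipbox above 0.7 m/s and contact force between the fingers and slipbox below 0.05 N) or (linear speed of mailer above 0.7 m/s and contact force between the fingers and mailer below 0.05 N)).
It fails at once if the case is carried off while the mailer, the jar or the cover-slip box is not in its own tray (distance of case_center from where it was at the start of the episode above 0.04 m and (horizontal distance between mailer_center and mailer_tray above 0.02 m or horizontal distance between jar_center and jar_tray above 0.02 m or horizontal distance between slipbox_center and slipbox_tray above 0.02 m)).
It also fails if it takes over 144 s, if anything falls off the work surface, if the arm or the gripper's body presses on something with over 40 N, if the wrist force passes 120 N, or if a joint passes its speed limit or range.

ROBOT

A 6-joint arm with a two-finger parallel gripper is mounted at the origin on the work surface. World frame = base frame: x ahead of the robot, y to its left, z up, the work surface at z = 0. Lengths are in m, angles in rad, forces in N, time in s.
With the tool pointing down it reaches from about 0.35 to 0.775 m from the base axis. Payload 7.3 kg.
Tool frame: the origin (TCP) lies at the very end of the fingers, on their centre line; the grasp point (between the pads) lies 19 mm behind it; z points along the fingers, y is the line along which they close (so a half turn about z gives the same grasp; the last joint's range is limited). The gripper opens to 92 mm and grips with 3 to 60 N. Pads are 19 mm wide; open, the fingers measure 130 mm over their backs; the gripper's body (75 mm by 190 mm) begins 47 mm behind the grasp point.
Start: joints at [1.017, 0.342, 1.524, -0, 1.275, -0.146], TCP at [0.208, 0.482, 0.227] pointing down, gripper open.
Joint ranges: [-2.53, 2.53], [-0.77, 2.02], [0.04, 2.7], [-1, 4.14], [0.28, 2.66], [-3.11, 3.11]. Speed limits (rad/s): [2.57, 2.57, 3.14, 3.14, 3.14, 3.14].

INTERFACE

Orientations are given as [roll, pitch, yaw] about the fixed x, y, z axes, in that order (R = Rz(yaw) Ry(pitch) Rx(roll)).
In Python, from cell import robot gives the robot as it stands.
- The arm moves only by the tool apply_moves, never from a script. Its argument "motion" is text: rows parted by semicolons, each of 7 numbers parted by spaces: the opening in per cent of the stroke, from 0 (shut) to 100 (fully open), then the shift along the tool's x, y, z in cm, then the turn, a rotation vector about the tool's x, y, z in rad. A call has 1 to 20 rows; each row shifts and turns the commanded pose from where the row before left it, along the tool's axes as they then stand; what a row does not reach is not made up. A row lasts 1/8 s, in which the tool goes at most 62.5 mm and 10.7 degrees, less where a joint would pass 70% of its speed; a pose out of reach is approached as far as the arm can. A call with a gripper value outside its range is refused whole. The fingers move at their own pace and stop on an object; "force" is the grip in N (left out, the last holds). Time passes only in rows, so rows that do not move let the fingers close. It gives the time, the measured TCP pose, the force, the opening and the grip force at its end, in the units of the state.
- robot.observe(): the state, without advancing time (a new reading comes with each control period).
- robot.read_camera(name): name is "side" or "top" or "wrist"; returns a dict with "img" (480x640x3 uint8, red, green, blue), "fovy" (degrees; the focal length in pixels is half the picture's height over the tangent of half this angle, whatever the lens; pixels are square), "cx", "cy" (the principal point, pixels), "k1" (the pictures are not rectified: a ray, as slopes to the right and down, at radius r is drawn at 1 + k1 r^2 times it, then the intrinsics apply), "R" (3x3) and "t" (3): a world point X has camera coordinates R X + t; the wrist camera has in their place "hand_eye" (4x4, takes a point from camera to tool coordinates, whose origin is the TCP and whose axes are the flange's). Camera axes: x right, y down, z forward; pixel columns grow to the right and rows downward; lengths in m; the calibration is good to about 2 mm. A picture is of the moment at which its call begins: read the wrist's pose just before it. There is no depth.
- robot.hand_in(): hands the job in; it is judged then, once.
Trained networks look in a picture, given as the dict that the camera call returned (one of the last four; its "shot" number tells which), for a name from the list of things; names that differ only in an ending like _2 or _b are one class to them, and where a whole thing is asked for, a point or a joint stands for the part that bears it (a point fixed in the world has none). Each returns a list of dicts, best first, with "score" (0 to 1); they miss things now and then, are a little off and sometimes report something else, mostly with a low value. They report only what shows in the picture. A call takes as long as a camera call. They do not tell look-alikes from the thing itself.
- robot.search_frame(target, picture): "centre" ([x, y, z] in m, in world coordinates, good to about 4 mm: the middle of the surface that is visible of it).
- robot.trace(target, picture): "pixels" (480x640 bool, what is visible of it).
The state is a dict: "time": time; "qpos": joint angles; "qvel": joint speeds; "joint_efforts": joint torques, N m; "tool_pos": TCP position; "tool_rot": TCP orientation; "contact_force": force on the tool from outside, world axes, zero at the start; "torque": the same for the moment, N m; "opening": finger opening in m; "grip_force": force on a finger pad.
Only numpy, scipy, OpenCV 4.12 (cv2) and the standard library are available. Lean on these libraries where they do the work, as an engineer would, in place of code of your own. Each camera call takes 0.05 s, during which the arm holds its last target. There are 200 camera calls.

## Working session

There is one attempt and no reset: what is moved stays moved. The work goes in short steps, Python scripts to look and compute and a tool call to move; the robot and the scene stay as the last step left them, time stands still between calls to the robot, and variables do not carry over. Pictures are saved under pics/ and viewed, at most 14 in all, crops included, and the job is handed in when it is done.

Besides the shell and the picture viewer there is one more tool, called after "Call:" as a command line: name --argument value ..., lists and objects as JSON in quotes. apply_moves: Moves the arm, as the interface text tells. Its arguments: {"type":"object","properties":{"motion":{"type":"string"},"force":{"type":"number"}},"required":["motion"]}

```bash
mkdir -p pics && ls && python3 - <<'E'
from cell import robot
import cv2
print(robot.observe())
for n in ("top","side"):
    p=robot.read_camera(n); cv2.imwrite(f"pics/{n}0.png",p["img"][:,:,::-1])
    print(n,{k:v for k,v in p.items() if k!="img"})
    for t in "mailer_center jar_center slipbox_center case_center mailer_tray jar_tray slipbox_tray case_tray reagent beaker".split():
        r=robot.search_frame(t,p)
        print(t,[(d["centre"].round(3).tolist() if hasattr(d["centre"],"round") else d["centre"],round(d["score"],2)) for d in r])
E
```

```text
pics
{'time': 0.0, 'qpos': array([ 1.01696903e+00,  3.42696324e-01,  1.52503222e+00, -2.67084851e-06,
        1.27539678e+00, -1.46028770e-01]), 'qvel': array([ 8.17784146e-05,  8.14012275e-04, -1.19033897e-03, -6.99197765e-04,
        1.96871130e-03, -9.49992701e-04]), 'joint_efforts': array([-6.71018061e-04, -4.31241095e+01, -2.44222122e+01,  7.16894190e-02,
        5.60329249e-02, -1.20564837e-04]), 'tool_pos': array([0.20798335, 0.48159432, 0.22605336]), 'tool_rot': array([-3.14007593e+00, -2.20491689e-04,  2.73379474e+00]), 'contact_force': array([-0.71025908,  1.12041096, -0.08268019]), 'torque': array([ 0.00365181,  0.01035738, -0.0254906 ]), 'grip_force': 0.0, 'opening': 0.0918081388179543}
top {'fovy': 44.901813422483286, 'cx': 318.21020188368885, 'cy': 231.29708753648052, 'k1': -0.07077304454405399, 'R': array([[ 0.02523312, -0.9993399 , -0.02613512],
       [-0.98790129, -0.02092557, -0.15366571],
       [ 0.15301739,  0.02969639, -0.9877772 ]]), 't': array([0.00521888, 0.60373236, 1.29458005]), 'shot': 1}
mailer_center [([0.4577, -0.0491, 0.0265], 0.86), ([0.5448, -0.1844
[... 693 characters left out ...]
063, -0.80079559],
       [ 0.14547879,  0.7876925 , -0.59864551]]), 't': array([-0.59728905,  0.10034234,  1.08562762]), 'shot': 2}
mailer_center [([0.458, -0.0581, 0.0294], 0.84), ([0.5404, -0.2015, 0.1101], 0.62)]
jar_center [([0.5708, 0.1896, 0.0011], 0.73), ([0.5031, -0.2042, 0.0741], 0.58)]
slipbox_center [([0.5843, -0.2169, 0.0764], 0.64)]
case_center [([0.5417, -0.2167, 0.0371], 0.67), ([0.503, -0.2038, 0.0756], 0.36)]
mailer_tray [([0.4416, -0.3499, 0.0009], 0.79)]
jar_tray [([0.5899, 0.0013, 0.0074], 0.88)]
slipbox_tray [([0.5709, 0.1892, -0.0003], 0.94)]
case_tray [([0.5051, 0.3396, 0.0049], 0.9)]
reagent [([0.7462, 0.048, 0.0508], 0.64)]
beaker [([0.7599, -0.1756, 0.0499], 0.84)]
```

View pics/top0.png

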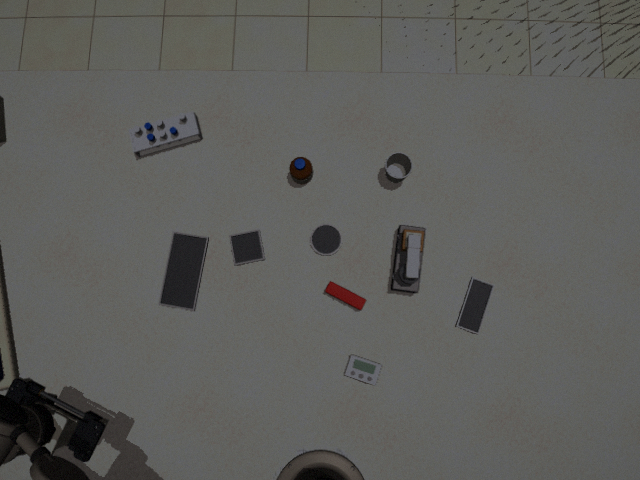

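View pics/side0.png

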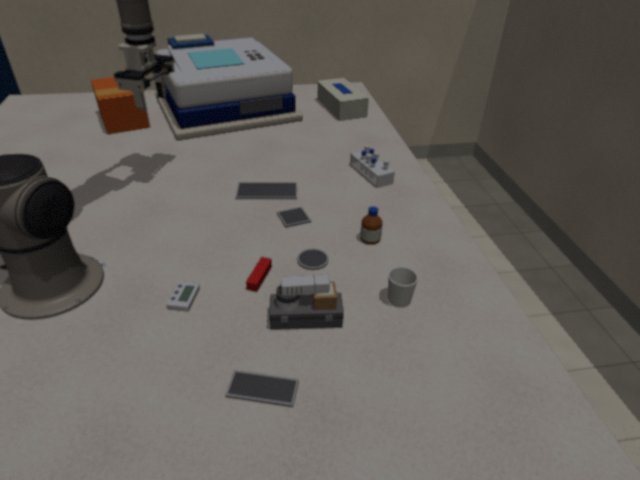

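The top view shows the stack at (408,258), with the white mailer on it and the red decoy at (345,295). The trays are at (475,305) for the mailer, (326,240) for the jar, (247,247) for the slip box and (185,271) for the case. The side view agrees.

```bash
cat > h.py <<'E'
import numpy as np, cv2
from scipy.spatial.transform import Rotation as Ro
from cell import robot
def K(p):
    f=240/np.tan(np.radians(p["fovy"]/2)); return np.array([[f,0,p["cx"]],[0,f,p["cy"]],[0,0,1]])
def cam(p,st=None):
    """camera->world R, origin"""
    if "hand_eye" in p:
        T=np.eye(4); T[:3,:3]=Ro.from_euler("xyz",st["tool_rot"]).as_matrix(); T[:3,3]=st["tool_pos"]
        M=T@np.array(p["hand_eye"]); return M[:3,:3],M[:3,3]
    return p["R"].T,-p["R"].T@p["t"]
def plane(p,px,z,st=None):
    R,o=cam(p,st)
    n=cv2.undistortPoints(np.float64(px).reshape(-1,1,2),K(p),np.array([p["k1"],0,0,0.]))[:,0]
    d=np.c_[n,np.ones(len(n))]@R.T
    return (o+d*((z-o[2])/d[:,2])[:,None])[:,:2]
def proj(p,X,st=None):
    R,o=cam(p,st); 
    return cv2.projectPoints((np.float64(X).reshape(-1,3)-o)@R,np.zeros(3),np.zeros(3),K(p),np.array([p["k1"],0,0,0.]))[0][:,0]
def rect(p,mask,z,st=None):
    """metric min-area rectangle of mask on plane z: centre, (long,short), long-axis angle"""
    m=max(cv2.findContours(mask.astype(np.uint8),0,1)[0],key=len)[:,0]
    c,s,a=cv2.minAreaRect((plane(p,m,z,st)*1000).astype(np.float32))
    if s[0]<s[1]: s=s[::-1]; a+=90
    a=(a+90)%180-90
    return np.round(np.array(c)/1000,4),np.round(s,1),round(float(np.radians(a)),3)
def shoot(n,name=None):
    st=robot.observe(); p=robot.read_camera(n)
    if name: cv2.imwrite("pics/"+name,p["img"][:,:,::-1])
    return p,st
E
python3 - <<'E'
from h import *
Z=dict(mailer_center=.112,jar_center=.084,slipbox_center=.084,case_center=.048,mailer_tray=.007,jar_tray=.007,slipbox_tray=.007,case_tray=.007)
for n in("top","side"):
    p,st=shoot(n)
    for t,z in Z.items():
        for r in robot.trace(t,p)[:3]: print(n,t,round(r["score"],2),*rect(p,r["pixels"],z))
E
```

```text
top mailer_center 0.95 [ 0.4545 -0.0447] [88.5 27.7] 1.111
top mailer_center 0.62 [ 0.5424 -0.1891] [95.8 28. ] -0.063
top jar_center 0.55 [ 0.5028 -0.1822] [46.9 39.1] 1.067
top jar_center 0.45 [0.7387 0.0611] [61.4 50.4] 0.027
top slipbox_center 0.73 [0.7387 0.061 ] [61.4 50.4] 0.033
top slipbox_center 0.71 [ 0.5805 -0.1919] [48.9 47.1] -0.072
top slipbox_center 0.31 [0.5023 0.3191] [168.9  87.9] -0.127
top case_center 0.74 [ 0.5445 -0.1859] [153.3  62.6] -0.107
top mailer_tray 0.85 [ 0.4428 -0.3477] [121.8  57.1] -0.335
top mailer_tray 0.72 [0.5088 0.338 ] [177.9  91.6] -0.138
top jar_tray 0.65 [0.5905 0.0015] [72.6 72.6] 0.81
top slipbox_tray 0.79 [0.5685 0.1903] [74.5 73.7] -1.349
top case_tray 0.97 [0.5088 0.3389] [176.   91.4] -0.142
top case_tray 0.52 [ 0.7722 -0.1685] [72.5 58.1] 0.005
side mailer_center 0.95 [ 0.5426 -0.2057] [95.2 53.8] -0.052
side mailer_center 0.79 [ 0.4565 -0.1594] [105.1  34. ] 1.132
side jar_center 0.61 [ 0.5073 -0.2075] [66.4 45.1] 1.473
side slipbox_center 0.73 [ 0.5803 -0.2139] [79.8 46.9] 1.423
side slipbox_center 0.27 [ 0.5478 -0.175 ] [96.2 55.3] -0.063
side case_center 0.73 [ 0.5431 -0.2118] [148.6 101.1] -0.125
side mailer_tray 0.69 [ 0.4426 -0.3522] [124.3  62.2] -0.33
side jar_tray 0.61 [ 0.5906 -0.0014] [80.  74.9] 1.109
side jar_tray 0.37 [ 0.7764 -0.128 ] [140.   66.9] 1.239
side slipbox_tray 0.82 [0.5682 0.1858] [85.6 78.5] -1.365
side case_tray 0.82 [0.5077 0.3344] [173.2  91.4] -0.136
```

```bash
cat >> h.py <<'E'
def plan(xyz,yaw):
    """turn first (tool rotvec), then shift in cm in the turned frame; yaw taken modulo pi, nearest"""
    st=robot.observe(); R0=Ro.from_euler("xyz",st["tool_rot"])
    c=st["tool_rot"][2]; yaw=c+(yaw-c+np.pi/2)%np.pi-np.pi/2
    q6=np.arctan2(xyz[1],xyz[0])+np.pi/2-yaw; q6=(q6+np.pi)%(2*np.pi)-np.pi
    R1=Ro.from_euler("xyz",[np.pi,0,yaw]); d=np.array(xyz)-st["tool_pos"]
    print("t",round(st["time"],2),"turn",(R0.inv()*R1).as_rotvec().round(3),"shift cm",(R1.inv().apply(d)*100).round(2),"q6",round(q6,2),"F",st["contact_force"].round(1),"open",round(st["opening"],4))
E
python3 -c "
from h import *
plan([.5424,-.189,.25],-.063)"
```

```text
t 2.0 turn [ 0.     0.    -0.345] shift cm [-37.58 -64.86  -2.32] q6 -1.84 F [ 0.7 -0.5  0.6] open 0.0915
```

Call:
apply_moves --motion "100 0 0 0 0 0 -0.173; 100 0 0 0 0 0 -0.172; 100 -2.7 -4.65 -0.15 0 0 0; 100 -2.7 -4.65 -0.15 0 0 0; 100 -2.7 -4.65 -0.15 0 0 0; 100 -2.7 -4.65 -0.15 0 0 0; 100 -2.7 -4.65 -0.15 0 0 0; 100 -2.7 -4.65 -0.15 0 0 0; 100 -2.7 -4.65 -0.15 0 0 0; 100 -2.7 -4.65 -0.15 0 0 0; 100 -2.7 -4.65 -0.15 0 0 0; 100 -2.7 -4.65 -0.15 0 0 0; 100 -2.7 -4.65 -0.15 0 0 0; 100 -2.7 -4.65 -0.15 0 0 0; 100 -2.7 -4.65 -0.15 0 0 0; 100 -2.7 -4.65 -0.15 0 0 0; 100 0 0 0 0 0 0; 100 0 0 0 0 0 0"

```text
time: 4.25
tool_pos: [0.5442, -0.191, 0.2473]
tool_rot: [3.141, -0.001, 3.078]
contact_force: [-0.3, 0.9, -0.4]
opening: 0.0919
grip_force: 0.0
```

```bash
python3 - <<'E'
from h import *
p,st=shoot("wrist","w1.png")
print(st["tool_pos"],st["tool_rot"])
for t,z in dict(mailer_center=.112,jar_center=.084,slipbox_center=.084,case_center=.048).items():
    for r in robot.trace(t,p)[:3]: print(t,round(r["score"],2),*rect(p,r["pixels"],z,st))
plan([.5424,-.189,.25],-.063)
E
```

```text
[ 0.54419506 -0.19101945  0.24726753] [ 3.14067557e+00 -1.01764932e-03  3.07843206e+00]
mailer_center 0.65 [ 0.5439 -0.1899] [96.4 29. ] -0.076
mailer_center 0.59 [ 0.4621 -0.0791] [76.3 24.9] 1.106
mailer_center 0.57 [0.5461 0.0739] [57.6 27.9] 0.192
jar_center 0.81 [ 0.506  -0.1852] [47.6 39.7] 1.365
slipbox_center 0.55 [ 0.5801 -0.1933] [54.3 47.7] -0.094
case_center 0.56 [ 0.5241 -0.1847] [104.1  60.4] -0.083
t 4.5 turn [-0.     0.     0.002] shift cm [ 0.22  0.13 -0.18] q6 -1.84 F [0.3 0.  0.9] open 0.092
```

View pics/w1.png

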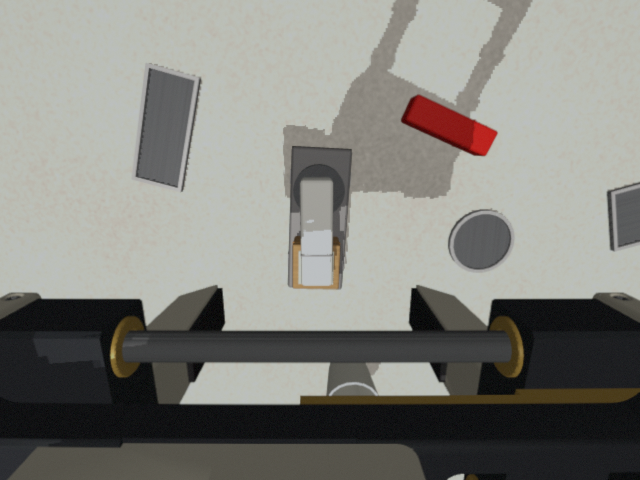

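The wrist view shows the mailer at (317,232), resting on the jar at (320,185) and the slip box at (317,262). The red decoy is off to one side, so I'm descending to grasp.

```bash
python3 -c "
from h import *
plan([.5435,-.1895,.092],-.072)"
```

```text
t 4.5 turn [-0.     0.     0.011] shift cm [ 0.1   0.08 15.62] q6 -1.83 F [0.3 0.  0.9] open 0.092
```

Call:
apply_moves --motion "100 0.1 0.08 3 0 0 0.01; 100 0 0 4 0 0 0; 100 0 0 4 0 0 0; 100 0 0 3 0 0 0; 100 0 0 1.6 0 0 0; 100 0 0 0 0 0 0; 20 0 0 0 0 0 0; 20 0 0 0 0 0 0; 20 0 0 0 0 0 0; 20 0 0 0 0 0 0; 20 0 0 0 0 0 0; 20 0 0 0 0 0 0; 20 0 0 0 0 0 0; 20 0 0 0 0 0 0" --force 12

```text
time: 6.25
tool_pos: [0.5436, -0.1906, 0.0916]
tool_rot: [3.141, -0.0, 3.069]
contact_force: [-0.1, -0.8, 0.1]
opening: 0.0282
grip_force: 12.0
```

Call:
apply_moves --motion "20 0 0 -0.5 0 0 0; 20 0 0 -1 0 0 0; 20 0 0 -2 0 0 0; 20 0 0 -3 0 0 0; 20 0 0 -3 0 0 0; 20 0 0 0 0 0 0; 20 0 0 0 0 0 0"

```text
time: 7.12
tool_pos: [0.5432, -0.1904, 0.1861]
tool_rot: [3.141, -0.001, 3.069]
contact_force: [0.1, 1.4, 0.1]
opening: 0.028
grip_force: 12.0
```

```bash
python3 - <<'E'
from h import *
plan([.4427,-.3485,.16],-.335)
p,st=shoot("wrist","w2.png")
for t,z in dict(mailer_tray=.007,jar_center=.084,slipbox_center=.084,case_center=.048,mailer_center=st["tool_pos"][2]+.02).items():
    for r in robot.trace(t,p)[:2]: print(t,round(r["score"],2),*rect(p,r["pixels"],z,st))
E
```

```text
t 7.12 turn [ 0.    -0.001  0.262] shift cm [  4.29 -18.24   2.61] q6 -1.9 F [0.1 1.4 0.1] open 0.028
mailer_tray 0.69 [ 0.4443 -0.3491] [124.5  60.2] -0.327
mailer_tray 0.68 [ 0.5105 -0.1851] [60.4 39.7] 1.445
jar_center 0.58 [ 0.5009 -0.185 ] [45.9 30.5] 1.445
case_center 0.94 [ 0.5093 -0.1849] [75.1 62.8] -0.115
mailer_center 0.78 [ 0.5199 -0.188 ] [54.2 27.9] -0.072
mailer_center 0.74 [ 0.4644 -0.1251] [43.6 14.1] 1.111
```

View pics/w2.png

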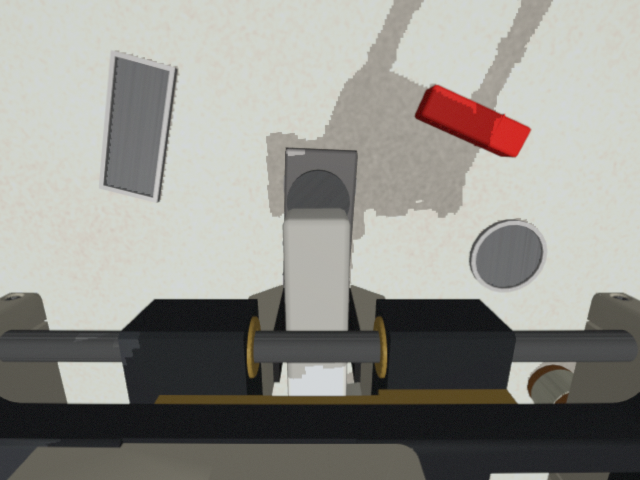

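The mailer is held at (318,270) and looks level. Its tray is at (140,127). I'll carry it over.

Call:
apply_moves --motion "20 0 0 0 0 0 0.13; 20 0 0 0 0 0 0.129; 20 1.05 -4.5 0 0 0 0; 20 1.05 -4.55 0 0 0 0; 20 1.05 -4.55 2 0 0 0; 20 1.05 -4.55 3 0 0 0; 20 0 0 3 0 0 0; 20 0 0 0 0 0 0; 20 0 0 0 0 0 0"

```text
time: 8.55
tool_pos: [0.4455, -0.3486, 0.1076]
tool_rot: [-3.141, 0.001, 2.811]
contact_force: [1.0, 0.7, -0.4]
opening: 0.0276
grip_force: 12.0
```

```bash
python3 - <<'E'
from h import *
plan([.4437,-.349,.012],-.332)
for n in("top","wrist"):
    p,st=shoot(n,n+"3.png")
    for t,z in dict(mailer_tray=.007,mailer_center=st["tool_pos"][2]+.02).items():
        for r in robot.trace(t,p)[:2]: print(n,t,round(r["score"],2),*rect(p,r["pixels"],z,st))
print(st["tool_pos"])
E
```

```text
t 8.55 turn [-0.     0.001  0.001] shift cm [ 0.16 -0.1   9.56] q6 -1.91 F [ 1.   0.7 -0.4] open 0.0276
top mailer_tray 0.56 [ 0.4217 -0.3163] [44.4 24.5] -0.831
top mailer_center 0.9 [ 0.4538 -0.0444] [87.7 30.2] 1.088
top mailer_center 0.66 [ 0.574 -0.185] [50.8 47.1] -0.078
wrist mailer_tray 0.79 [ 0.4303 -0.3447] [95.3 56.8] -0.326
wrist mailer_center 0.6 [ 0.4237 -0.34  ] [54.3 27.8] -0.33
[ 0.44578227 -0.34857004  0.10809044]
```

View pics/wrist3.png

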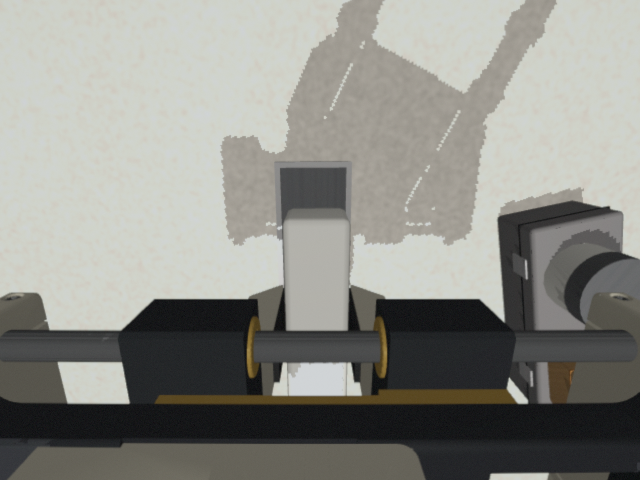

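In the close view the mailer end (317,212) is centred over its tray, whose end is at (313,165). It needs to shift about 1 mm lengthwise and 2 mm sideways, then go down.

Call:
apply_moves --motion "20 -0.1 -0.2 2.5 0 0 0; 20 0 0 2.5 0 0 0; 20 0 0 2 0 0 0; 20 0 0 1 0 0 0; 20 0 0 0.6 0 0 0; 20 0 0 0.4 0 0 0; 20 0 0 0.2 0 0 0; 20 0 0 0.2 0 0 0; 20 0 0 0 0 0 0; 20 0 0 0 0 0 0"

```text
time: 10.1
tool_pos: [0.4452, -0.3508, 0.0128]
tool_rot: [-3.142, 0.0, 2.81]
contact_force: [-0.1, -0.0, -1.2]
opening: 0.0279
grip_force: 12.0
```

Call:
apply_moves --motion "20 0 0 0.1 0 0 0; 20 0 0 0.1 0 0 0; 20 0 0 0 0 0 0; 20 0 0 0 0 0 0"

```text
time: 10.6
tool_pos: [0.4451, -0.3508, 0.0107]
tool_rot: [3.142, 0.0, 2.81]
contact_force: [-0.0, 0.0, 0.5]
opening: 0.0279
grip_force: 12.0
```

Call:
apply_moves --motion "20 0 0 0.05 0 0 0; 20 0 0 0 0 0 0; 45 0 0 0 0 0 0; 55 0 0 0 0 0 0; 65 0 0 0 0 0 0; 65 0 0 0 0 0 0; 65 0 0 0 0 0 0; 65 0 0 -1 0 0 0; 80 0 0 -2 0 0 0; 100 0 0 -4 0 0 0; 100 0 0 -4 0 0 0; 100 0 0 -4 0 0 0; 100 0 0 0 0 0 0"

```text
time: 12.22
tool_pos: [0.4465, -0.3521, 0.1644]
tool_rot: [-3.138, 0.007, 2.81]
contact_force: [-0.4, 0.2, 0.2]
opening: 0.0913
grip_force: 0.0
```

```bash
python3 - <<'E'
from h import *
for n in("top","side"):
    p,st=shoot(n,n+"4.png")
    for t,z in dict(mailer_center=.031,mailer_tray=.007,jar_center=.084,slipbox_center=.084,case_center=.048).items():
        for r in robot.trace(t,p)[:3]: print(n,t,round(r["score"],2),*rect(p,r["pixels"],z,st))
plan([.505,-.186,.25],-.09)
E
```

```text
top mailer_center 0.93 [ 0.458  -0.0455] [91.2 26.7] 1.13
top mailer_center 0.55 [ 0.4272 -0.3344] [48.2 25.4] -0.912
top mailer_center 0.49 [ 0.5464 -0.189 ] [155.8  62.4] -0.112
top mailer_tray 0.81 [ 0.4175 -0.3178] [47.9 18.9] -0.1
top jar_center 0.75 [ 0.5063 -0.1853] [44.5 44.4] -1.549
top jar_center 0.22 [ 0.5814 -0.1919] [51.9 44.8] -0.002
top slipbox_center 0.68 [ 0.5808 -0.1917] [50.1 47.3] -0.079
top case_center 0.82 [ 0.5442 -0.1875] [157.2  63.8] -0.11
side mailer_center 0.85 [ 0.446  -0.3609] [100.2  44.8] -0.336
side mailer_tray 0.77 [ 0.4424 -0.3538] [124.  60.] -0.297
side jar_center 0.91 [ 0.5077 -0.2031] [79.8 45.5] 1.435
side slipbox_center 0.91 [ 0.5793 -0.213 ] [79.9 47.1] 1.472
side case_center 0.7 [ 0.5463 -0.2134] [146.2  98.8] -0.09
t 12.82 turn [ 0.    -0.    -0.242] shift cm [-4.49 16.94 -9.02] q6 -1.83 F [-1.1 -0.7  0.2] open 0.0921
```

Call:
apply_moves --motion "100 0 0 -3 0 0 -0.12; 100 0 0 -3 0 0 -0.122; 100 -1.7 4.3 -3 0 0 0; 100 -1.7 4.3 0 0 0 0; 100 -1.7 4.3 0 0 0 0; 100 -1.7 4.3 0 0 0 0; 100 0 0 0 0 0 0; 100 0 0 0 0 0 0"

```text
time: 13.82
tool_pos: [0.5281, -0.1859, 0.2501]
tool_rot: [-3.141, -0.0, 3.052]
contact_force: [0.5, -0.2, 0.3]
opening: 0.0915
grip_force: 0.0
```

```bash
python3 - <<'E'
from h import *
p,st=shoot("wrist","w5.png")
for t,z in dict(mailer_center=.031,mailer_tray=.007,jar_center=.084,slipbox_center=.084,case_center=.048,jar_tray=.007).items():
    for r in robot.trace(t,p)[:3]: print(t,round(r["score"],2),*rect(p,r["pixels"],z,st))
plan([.506,-.1853,.057],-.09)
E
```

```text
mailer_center 0.92 [ 0.4595 -0.0497] [98.4 31.1] 1.104
mailer_center 0.74 [ 0.4475 -0.3454] [95.  35.8] -0.332
mailer_tray 0.63 [ 0.445  -0.3483] [124.8  59.7] -0.325
jar_center 0.94 [ 0.5099 -0.1861] [47.7 47.2] 0.685
jar_center 0.67 [ 0.5645 -0.0328] [62.7 61.8] 0.432
slipbox_center 0.84 [ 0.5785 -0.1933] [54.8 45.9] -0.073
case_center 0.63 [ 0.5452 -0.1886] [150.1  60.9] -0.114
jar_tray 0.96 [0.5919 0.0011] [78.8 75.9] 0.757
t 14.18 turn [ 0.     0.    -0.001] shift cm [ 2.2  -0.1  19.32] q6 -1.83 F [-0.5 -0.4 -1. ] open 0.0916
```

View pics/w5.png

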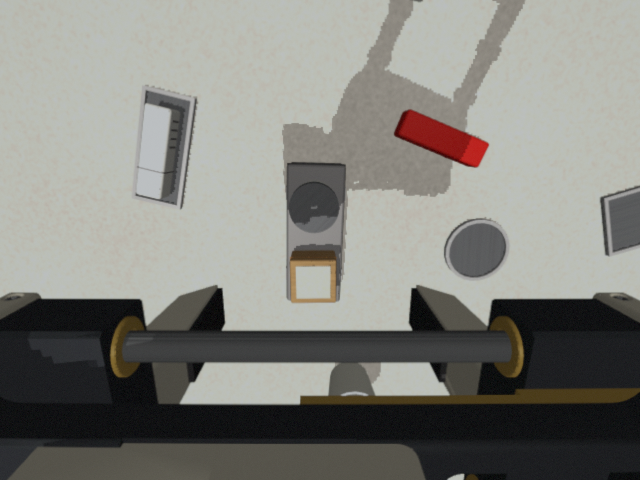

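The mailer at (153,150) lies inside its tray. The jar is at (314,207) and the slip box at (313,280). I'll grasp the jar.

Call:
apply_moves --motion "100 1 -0.05 3.5 0 0 0; 100 1 0 4 0 0 0; 100 0 0 4 0 0 0; 100 0 0 4 0 0 0; 100 0 0 2.5 0 0 0; 100 0 0 1.2 0 0 0; 100 0 0 0 0 0 0; 30 0 0 0 0 0 0; 30 0 0 0 0 0 0; 30 0 0 0 0 0 0; 30 0 0 0 0 0 0; 30 0 0 0 0 0 0; 30 0 0 0 0 0 0; 30 0 0 0 0 0 0" --force 15

```text
time: 15.92
tool_pos: [0.5084, -0.1843, 0.0583]
tool_rot: [-3.142, 0.0, 3.052]
contact_force: [0.0, -0.1, 2.0]
opening: 0.0454
grip_force: 15.0
```

Call:
apply_moves --motion "30 0 0 -0.5 0 0 0; 30 0 0 -1 0 0 0; 30 0 0 -2 0 0 0; 30 0 0 -3 0 0 0; 30 0 0 -3 0 0 0; 30 0 0 0 0 0 0; 30 0 0 0 0 0 0"

```text
time: 16.8
tool_pos: [0.5078, -0.1839, 0.1526]
tool_rot: [3.141, -0.001, 3.052]
contact_force: [0.9, 0.8, -1.1]
opening: 0.0456
grip_force: 15.0
```

```bash
python3 - <<'E'
from h import *
plan([.591,.001,.08],-.09)
E
```

```text
t 16.8 turn [ 0.    -0.001  0.   ] shift cm [-6.62 19.17  7.26] q6 -1.48 F [ 0.9  0.8 -1.1] open 0.0456
```

Call:
apply_moves --motion "30 -1.32 3.83 0 0 0 0; 30 -1.32 3.83 0 0 0 0; 30 -1.32 3.83 0 0 0 0; 30 -1.33 3.84 0 0 0 0; 30 -1.33 3.84 0 0 0 0; 30 0 0 3 0 0 0; 30 0 0 3 0 0 0; 30 0 0 1.2 0 0 0; 30 0 0 0 0 0 0; 30 0 0 0 0 0 0"

```text
time: 18.05
tool_pos: [0.5921, 0.0005, 0.0821]
tool_rot: [3.142, 0.002, 3.051]
contact_force: [-0.0, 0.1, 0.1]
opening: 0.0458
grip_force: 15.0
```

```bash
python3 - <<'E'
from h import *
plan([.591,.001,.0135],-.09)
for n in("wrist","side"):
    p,st=shoot(n,n+"6.png")
    for t,z in dict(jar_tray=.007,jar_center=st["tool_pos"][2]+.026).items():
        for r in robot.trace(t,p)[:2]: print(n,t,round(r["score"],2),*rect(p,r["pixels"],z,st))
p1=cv2.imread("pics/wrist6.png");cv2.imwrite("pics/c6.png",cv2.hconcat([p1[100:480,120:520],cv2.resize(cv2.imread("pics/side6.png")[160:350,210:410],(400,380))]))
E
```

```text
t 18.05 turn [ 0.     0.002 -0.   ] shift cm [0.11 0.04 6.86] q6 -1.48 F [-0.   0.1  0.1] open 0.0458
wrist jar_tray 0.79 [0.5834 0.0037] [75.9 61. ] 1.443
wrist jar_center 0.74 [0.5763 0.0028] [45.3 32.2] 1.481
side jar_tray 0.83 [ 0.5906 -0.0029] [84.3 75.4] 1.426
side jar_center 0.69 [ 0.4441 -0.4184] [87.4 39.2] -0.334
side jar_center 0.39 [ 0.5843 -0.0476] [42.6 37.3] -0.176
```

View pics/c6.png

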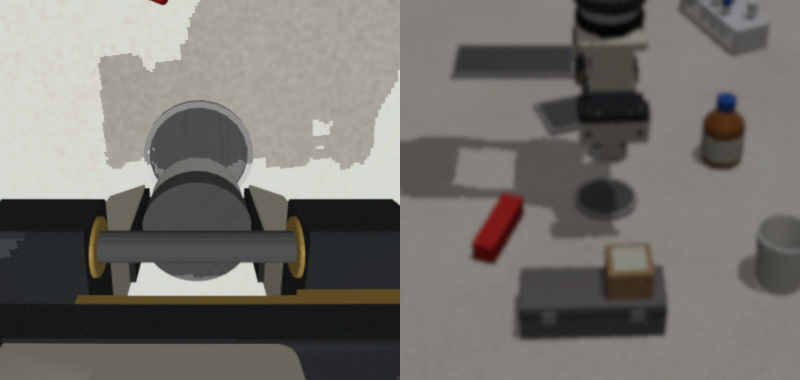

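The jar is gripped upright and centred over its round tray, and the case and slip box are undisturbed. Lowering it now.

Call:
apply_moves --motion "30 0.1 0.04 2 0 0 0; 30 0 0 2 0 0 0; 30 0 0 1.2 0 0 0; 30 0 0 0.7 0 0 0; 30 0 0 0.4 0 0 0; 30 0 0 0.25 0 0 0; 30 0 0 0.2 0 0 0; 30 0 0 0.1 0 0 0; 30 0 0 0 0 0 0; 30 0 0 0 0 0 0"

```text
time: 19.6
tool_pos: [0.5907, 0.0012, 0.0133]
tool_rot: [3.142, 0.001, 3.052]
contact_force: [-2.3, 0.3, 6.0]
opening: 0.0457
grip_force: 15.0
```

Call:
apply_moves --motion "55 0 0 0 0 0 0; 60 0 0 0 0 0 0; 70 0 0 0 0 0 0; 80 0 0 0 0 0 0; 80 0 0 0 0 0 0; 80 0 0 -1 0 0 0; 100 0 0 -2 0 0 0; 100 0 0 -4 0 0 0; 100 0 0 -4 0 0 0; 100 0 0 -4 0 0 0; 100 0 0 -4 0 0 0; 100 0 0 0 0 0 0; 100 0 0 0 0 0 0"

```text
time: 21.22
tool_pos: [0.59, 0.0013, 0.2025]
tool_rot: [3.141, -0.001, 3.052]
contact_force: [-0.5, -0.3, 0.4]
opening: 0.0916
grip_force: 0.0
```

```bash
python3 - <<'E'
from h import *
for n in("wrist","side"):
    p,st=shoot(n)
    for t,z in dict(jar_tray=.007,jar_center=.039,slipbox_center=.084,slipbox_tray=.007).items():
        for r in robot.trace(t,p)[:2]: print(n,t,round(r["score"],2),*rect(p,r["pixels"],z,st))
plan([.581,-.1925,.2],-.09)
E
```

```text
wrist jar_tray 0.72 [0.5921 0.0025] [76.6 74.8] -0.518
wrist jar_center 0.58 [0.5913 0.0028] [49.5 46.3] -0.56
wrist slipbox_tray 0.72 [0.5692 0.19  ] [77.7 76.6] -1.345
wrist slipbox_tray 0.36 [0.5113 0.2935] [181.8  49.2] 0.158
side jar_tray 0.79 [ 0.5885 -0.0089] [77.5 64.6] -0.145
side jar_tray 0.51 [0.5943 0.0183] [90.8 47.4] 1.427
side slipbox_center 0.68 [ 0.5797 -0.2109] [80.2 48. ] 1.421
side slipbox_tray 0.57 [0.5691 0.1854] [86.  75.9] -1.342
t 21.73 turn [ 0. -0.  0.] shift cm [ -0.8  -19.38   0.25] q6 -1.8 F [-0.6 -0.7 -0.2] open 0.0918
```

Call:
apply_moves --motion "100 -0.18 -4.85 0 0 0 0; 100 -0.18 -4.85 0 0 0 0; 100 -0.18 -4.85 0 0 0 0; 100 -0.18 -4.85 0 0 0 0; 100 0 0 4 0 0 0; 100 0 0 0 0 0 0; 100 0 0 0 0 0 0"

```text
time: 22.6
tool_pos: [0.5808, -0.1923, 0.1638]
tool_rot: [-3.141, 0.001, 3.052]
contact_force: [1.0, -0.3, 0.8]
opening: 0.0918
grip_force: 0.0
```

```bash
python3 - <<'E'
from h import *
p,st=shoot("wrist","w7.png")
for t,z in dict(slipbox_center=.084,case_center=.048).items():
    for r in robot.trace(t,p)[:2]: print(t,round(r["score"],2),*rect(p,r["pixels"],z,st))
plan([.582,-.1925,.058],-.08)
E
```

```text
slipbox_center 0.83 [ 0.5807 -0.1933] [52.3 45.6] -0.089
case_center 0.81 [ 0.5458 -0.189 ] [147.5  61.4] -0.112
t 22.75 turn [-0.001  0.003 -0.009] shift cm [-0.09 -0.02 10.63] q6 -1.81 F [ 0.3  0.1 -0.7] open 0.0919
```

Call:
apply_moves --motion "100 -0.1 0 4 0 0 0; 100 0 0 3.5 0 0 0; 100 0 0 2 0 0 0; 100 0 0 1.1 0 0 0; 100 0 0 0 0 0 0; 30 0 0 0 0 0 0; 30 0 0 0 0 0 0; 30 0 0 0 0 0 0; 30 0 0 0 0 0 0; 30 0 0 0 0 0 0; 30 0 0 0 0 0 0; 30 0 0 0 0 0 0" --force 15

```text
time: 24.25
tool_pos: [0.5812, -0.1928, 0.0568]
tool_rot: [-3.142, 0.0, 3.052]
contact_force: [-1.3, 0.8, 0.6]
opening: 0.0461
grip_force: 15.0
```

Call:
apply_moves --motion "30 0 0 -0.5 0 0 0; 30 0 0 -1 0 0 0; 30 0 0 -2 0 0 0; 30 0 0 -3 0 0 0; 30 0 0 -3 0 0 0; 30 0 0 0 0 0 0; 30 0 0 0 0 0 0"

```text
time: 25.12
tool_pos: [0.5808, -0.1925, 0.1511]
tool_rot: [3.141, -0.001, 3.052]
contact_force: [-0.7, 0.5, -1.2]
opening: 0.0463
grip_force: 15.0
```

```bash
python3 - <<'E'
from h import *
plan([.569,.1895,.08],.225)
E
```

```text
t 25.12 turn [ 0.001 -0.001 -0.315] shift cm [-7.37 37.5   7.11] q6 -1.47 F [-0.7  0.5 -1.2] open 0.0463
```

Call:
apply_moves --motion "30 0 0 0 0 0 -0.16; 30 0 0 0 0 0 -0.155; 30 -0.92 4.69 0 0 0 0; 30 -0.92 4.69 0 0 0 0; 30 -0.92 4.69 0 0 0 0; 30 -0.92 4.69 0 0 0 0; 30 -0.92 4.69 0 0 0 0; 30 -0.92 4.69 0 0 0 0; 30 -0.92 4.69 0 0 0 0; 30 -0.93 4.69 0 0 0 0; 30 0 0 3 0 0 0; 30 0 0 3 0 0 0; 30 0 0 1.1 0 0 0; 30 0 0 0 0 0 0; 30 0 0 0 0 0 0"

```text
time: 27.0
tool_pos: [0.57, 0.1894, 0.0817]
tool_rot: [3.142, 0.002, -2.917]
contact_force: [0.2, 0.3, 0.7]
opening: 0.0459
grip_force: 15.0
```

```bash
python3 - <<'E'
from h import *
plan([.569,.1895,.012],.225)
p,st=shoot("wrist","w8.png")
for t,z in dict(slipbox_tray=.007,slipbox_center=st["tool_pos"][2]+.027).items():
        for r in robot.trace(t,p)[:2]: print(t,round(r["score"],2),*rect(p,r["pixels"],z,st))
E
```

```text
t 27.0 turn [ 0.     0.002 -0.   ] shift cm [0.1  0.03 6.97] q6 -1.47 F [0.2 0.3 0.7] open 0.0459
slipbox_tray 0.95 [0.5581 0.1884] [74.2 52.1] -1.348
slipbox_center 0.85 [0.5546 0.1864] [45.8 31.8] -1.328
```

View pics/w8.png

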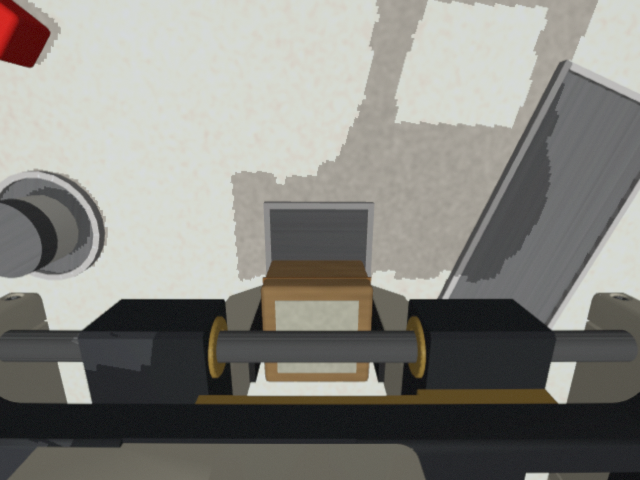

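The box (318,325) is level and lined up with its tray (318,240). The jar is inside its round tray at the left. Lowering it now.

Call:
apply_moves --motion "30 0.1 0.03 2 0 0 0; 30 0 0 2 0 0 0; 30 0 0 1.2 0 0 0; 30 0 0 0.7 0 0 0; 30 0 0 0.5 0 0 0; 30 0 0 0.25 0 0 0; 30 0 0 0.2 0 0 0; 30 0 0 0.1 0 0 0; 30 0 0 0 0 0 0; 30 0 0 0 0 0 0"

```text
time: 28.4
tool_pos: [0.5685, 0.1896, 0.0118]
tool_rot: [3.142, 0.001, -2.916]
contact_force: [-1.8, 0.0, 4.7]
opening: 0.0459
grip_force: 15.0
```

Call:
apply_moves --motion "55 0 0 0 0 0 0; 60 0 0 0 0 0 0; 70 0 0 0 0 0 0; 80 0 0 0 0 0 0; 80 0 0 0 0 0 0; 80 0 0 -1 0 0 0; 100 0 0 -2 0 0 0; 100 0 0 -4 0 0 0; 100 0 0 -4 0 0 0; 100 0 0 -4 0 0 0; 100 0 0 -4 0 0 0; 100 0 0 0 0 0 0; 100 0 0 0 0 0 0"

```text
time: 30.02
tool_pos: [0.5678, 0.1894, 0.2009]
tool_rot: [3.142, -0.001, -2.916]
contact_force: [-0.5, 0.1, -0.9]
opening: 0.0923
grip_force: 0.0
```

```bash
python3 - <<'E'
from h import *
for n in("wrist","top","side"):
    p,st=shoot(n,n+"9.png")
    for t,z in dict(slipbox_tray=.007,slipbox_center=.039,case_tray=.007,case_center=.048,jar_center=.039,mailer_center=.031,mailer_tray=.007).items():
        for r in robot.trace(t,p)[:2]: print(n,t,round(r["score"],2),*rect(p,r["pixels"],z,st))
plan([.545,-.188,.17],-.11)
E
```

```text
wrist slipbox_tray 0.88 [0.5688 0.1903] [76.1 74.3] -1.345
wrist slipbox_center 0.89 [0.5692 0.1898] [51.1 46.9] 0.226
wrist slipbox_center 0.4 [0.5623 0.1895] [68.7 66.7] -1.345
wrist case_tray 0.85 [0.5095 0.3387] [179.9  92.7] -0.136
wrist jar_center 0.87 [0.5889 0.0083] [62.3 46.6] -1.033
wrist mailer_center 0.87 [ 0.4606 -0.0379] [104.5  31. ] 1.121
top slipbox_tray 0.57 [0.5555 0.1692] [45.3 42.9] 0.039
top slipbox_center 0.47 [0.5621 0.1793] [37.6 37.4] 0.041
top case_tray 0.92 [0.528  0.3275] [91.8 79.8] 0.063
top case_center 0.83 [ 0.5444 -0.1874] [153.4  63. ] -0.12
top jar_center 0.9 [0.5906 0.0011] [49.2 46.4] 0.022
top mailer_center 0.81 [ 0.4457 -0.3478] [98.5 34.6] -0.332
top mailer_center 0.61 [ 0.4579 -0.0471] [94.3 29.8] 1.132
top mailer_tray 0.65 [ 0.4447 -0.3489] [127.2  56.8] -0.329
side slipbox_tray 0.75 [0.5679 0.1849] [77.5 73.9] -1.354
side slipbox_center 0.73 [0.5674 0.1641] [96.  52.9] 1.459
side slipbox_center 0.53 [ 0.588  -0.0198] [83.3 45.6] 1.427
side case_tray 0.7 [0.5057 0.3346] [177.2  91.4] -0.136
side case_center 0.84 [ 0.5438 -0.2114] [149.3 100.6] -0.108
side jar_center 0.98 [ 0.5891 -0.0199] [83.3 43.1] 1.426
side mailer_center 0.79 [ 0.445  -0.3602] [96.5 43.9] -0.328
side mailer_center 0.56 [0.7586 0.0867] [174.   55.2] 1.281
side mailer_tray 0.95 [ 0.4424 -0.3532] [125.2  61.4] -0.314
side mailer_tray 0.54 [0.5946 0.0202] [87.1 47.5] 1.425
t 31.23 turn [0.    0.    0.335] shift cm [ -1.83 -37.78   3.12] q6 -1.79 F [-0.9 -0.  -0.4] open 0.092
```

View pics/side9.png

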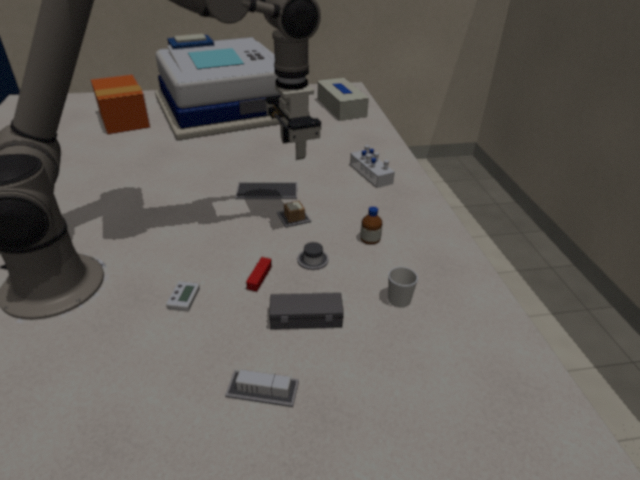

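The side view shows the mailer (263,385), jar (313,252) and slip box (294,211) each in their trays. The case stands alone at (306,310), so it's next.

Call:
apply_moves --motion "100 0 0 0 0 0 0.17; 100 0 0 0 0 0 0.167; 100 -0.23 -4.72 0 0 0 0; 100 -0.23 -4.72 0 0 0 0; 100 -0.23 -4.72 0 0 0 0; 100 -0.23 -4.72 0 0 0 0; 100 -0.23 -4.72 0 0 0 0; 100 -0.23 -4.72 0 0 0 0; 100 -0.23 -4.73 0 0 0 0; 100 -0.22 -4.73 0 0 0 0; 100 0 0 3 0 0 0; 100 0 0 0 0 0 0; 100 0 0 0 0 0 0"

```text
time: 32.85
tool_pos: [0.5447, -0.1876, 0.172]
tool_rot: [-3.141, 0.001, 3.031]
contact_force: [-0.6, -0.6, 1.2]
opening: 0.092
grip_force: 0.0
```

```bash
python3 - <<'E'
from h import *
p,st=shoot("wrist","w10.png")
for t,z in dict(case_center=.048).items():
    for r in robot.trace(t,p)[:2]: print(t,round(r["score"],2),*rect(p,r["pixels"],z,st))
plan([.545,-.1885,.018],-.112)
E
```

```text
case_center 0.75 [ 0.5466 -0.1891] [150.1  61. ] -0.114
t 32.95 turn [-0.001  0.002  0.001] shift cm [-1.000e-02 -9.000e-02  1.545e+01] q6 -1.79 F [-0.2  0.3  0.6] open 0.0918
```

View pics/w10.png

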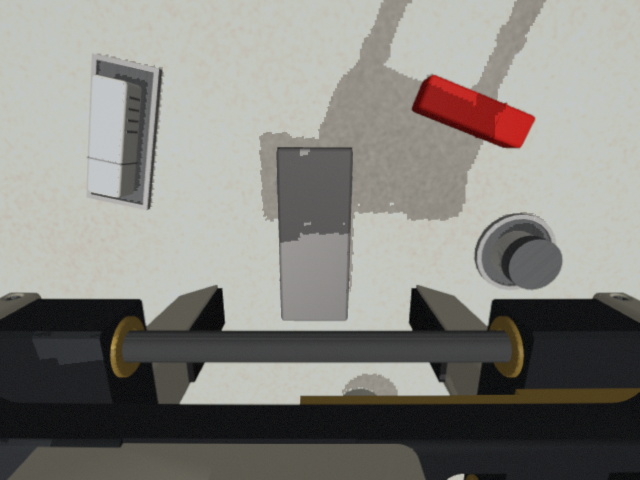

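The case at (315,235) is centred between the fingers, so I'm descending to grip it.

Call:
apply_moves --motion "100 -0.1 -0.1 4 0 0 0; 100 0 0 4 0 0 0; 100 0 0 3.5 0 0 0; 100 0 0 2.5 0 0 0; 100 0 0 1.4 0 0 0; 100 0 0 0 0 0 0; 45 0 0 0 0 0 0; 45 0 0 0 0 0 0; 45 0 0 0 0 0 0; 45 0 0 0 0 0 0; 45 0 0 0 0 0 0; 45 0 0 0 0 0 0; 45 0 0 0 0 0 0" --force 35

```text
time: 34.58
tool_pos: [0.5454, -0.1892, 0.0177]
tool_rot: [-3.141, 0.001, 3.03]
contact_force: [-2.0, -0.5, 5.9]
opening: 0.06
grip_force: 35.0
```

Call:
apply_moves --motion "45 0 0 -0.3 0 0 0; 45 0 0 -0.7 0 0 0; 45 0 0 -1.5 0 0 0; 45 0 0 -2.5 0 0 0; 45 0 0 -3 0 0 0; 45 0 0 -3 0 0 0; 45 0 0 0 0 0 0; 45 0 0 0 0 0 0"

```text
time: 35.58
tool_pos: [0.5446, -0.1887, 0.1265]
tool_rot: [3.141, -0.001, 3.03]
contact_force: [0.1, -0.1, -2.7]
opening: 0.0602
grip_force: 35.0
```

```bash
python3 - <<'E'
from h import *
plan([.509,.3385,.08],-.138)
E
```

```text
t 35.58 turn [ 0.    -0.001  0.026] shift cm [10.78 51.73  4.65] q6 -0.85 F [ 0.1 -0.1 -2.7] open 0.0602
```

Call:
apply_moves --motion "45 0.5 2 0 0 0 0.026; 45 0.9 4.3 0 0 0 0; 45 0.9 4.3 0 0 0 0; 45 0.9 4.3 0 0 0 0; 45 0.9 4.3 0 0 0 0; 45 0.9 4.3 0 0 0 0; 45 0.9 4.3 0 0 0 0; 45 0.9 4.3 0 0 0 0; 45 0.9 4.3 0 0 0 0; 45 0.9 4.3 0 0 0 0; 45 0.9 4.3 0 0 0 0; 45 0.9 4.3 0 0 0 0; 45 0.4 2.4 0 0 0 0; 45 0 0 2 0 0 0; 45 0 0 2.5 0 0 0; 45 0 0 0 0 0 0; 45 0 0 0 0 0 0"

```text
time: 37.7
tool_pos: [0.5088, 0.3378, 0.0822]
tool_rot: [-3.141, -0.0, 3.004]
contact_force: [0.6, 0.5, -2.4]
opening: 0.0596
grip_force: 35.0
```

```bash
python3 - <<'E'
from h import *
plan([.509,.3385,.0205],-.138)
p,st=shoot("wrist","w11.png")
for t,z in dict(case_tray=.007,case_center=st["tool_pos"][2]+.030).items():
        for r in robot.trace(t,p)[:2]: print(t,round(r["score"],2),*rect(p,r["pixels"],z,st))
E
```

```text
t 37.7 turn [-0. -0. -0.] shift cm [-0.01  0.08  6.17] q6 -0.85 F [ 0.6  0.5 -2.4] open 0.0596
case_tray 0.69 [0.4287 0.3512] [88.4 16.4] 1.433
case_center 0.76 [0.4712 0.3439] [72.9 60. ] -0.138
```

View pics/w11.png

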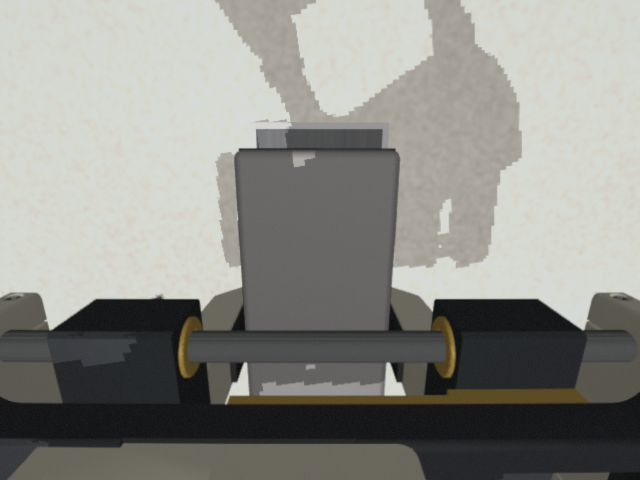

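The case end (318,150) is centred on the tray end (322,125). I'll shift it 1 mm and lower it.

Call:
apply_moves --motion "45 0 0.1 2 0 0 0; 45 0 0 1.8 0 0 0; 45 0 0 1 0 0 0; 45 0 0 0.6 0 0 0; 45 0 0 0.3 0 0 0; 45 0 0 0.2 0 0 0; 45 0 0 0.15 0 0 0; 45 0 0 0 0 0 0; 45 0 0 0 0 0 0"

```text
time: 38.98
tool_pos: [0.5089, 0.3389, 0.0219]
tool_rot: [3.141, 0.0, 3.004]
contact_force: [-0.2, -0.2, -3.3]
opening: 0.0596
grip_force: 35.0
```

Contact is expected at tip z of about 0.0207.

Call:
apply_moves --motion "45 0 0 0.07 0 0 0; 45 0 0 0.07 0 0 0; 45 0 0 0 0 0 0; 45 0 0 0 0 0 0"

```text
time: 39.48
tool_pos: [0.5089, 0.3389, 0.0207]
tool_rot: [3.141, 0.0, 3.004]
contact_force: [-1.7, -0.7, 2.8]
opening: 0.0597
grip_force: 35.0
```

Call:
apply_moves --motion "70 0 0 0 0 0 0; 80 0 0 0 0 0 0; 100 0 0 0 0 0 0; 100 0 0 0 0 0 0; 100 0 0 0 0 0 0; 100 0 0 -1 0 0 0; 100 0 0 -2 0 0 0; 100 0 0 -4 0 0 0; 100 0 0 -4 0 0 0; 100 0 0 -4 0 0 0; 100 0 0 -4 0 0 0; 100 0 0 0 0 0 0; 100 0 0 0 0 0 0; 100 0 0 0 0 0 0"

```text
time: 41.22
tool_pos: [0.5082, 0.3385, 0.2091]
tool_rot: [-3.14, -0.002, 3.004]
contact_force: [0.1, 0.6, -0.8]
opening: 0.0919
grip_force: 0.0
```

```bash
python3 - <<'E'
from h import *
for n in("wrist","side"):
    p,st=shoot(n,n+"12.png")
    for t,z in dict(case_tray=.007,case_center=.051,slipbox_center=.039).items():
        for r in robot.trace(t,p)[:2]: print(n,t,round(r["score"],2),*rect(p,r["pixels"],z,st))
E
```

```text
wrist case_tray 0.56 [0.509 0.34 ] [178.7  88.9] -0.137
wrist case_center 0.64 [0.5099 0.3391] [151.1  62.6] -0.146
wrist slipbox_center 0.9 [0.552 0.193] [63.3 25.4] -1.216
side case_tray 0.61 [0.5066 0.3345] [175.5  91.4] -0.135
side case_tray 0.24 [0.5958 0.02  ] [87.1 49.9] 1.427
side case_center 0.57 [0.5051 0.2976] [147.6 128.9] -0.134
side slipbox_center 0.86 [0.5664 0.1665] [99.1 55.7] -1.5
side slipbox_center 0.61 [ 0.5884 -0.0197] [83.8 42.8] 1.396
```

View pics/wrist12.png

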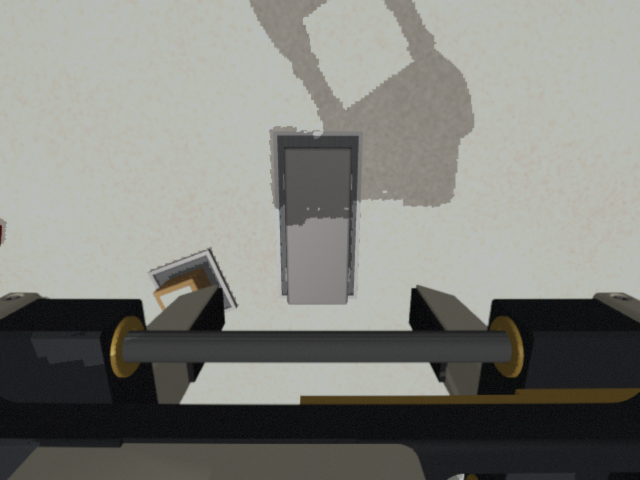

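View pics/side12.png

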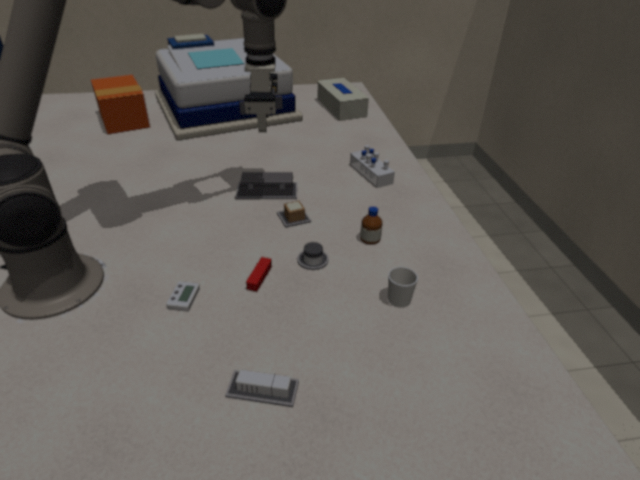

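The case sits centred in its tray: (318,225) in the wrist view and (266,184) in the side view. The other three are in their trays, and the bottle and beaker haven't moved.

```bash
python3 -c "
from cell import robot
print(robot.hand_in())"
```

```text
the job is handed in; nothing more can be done
None
```

The mailer, jar, cover-slip box and cuvette case each sit flat in their own trays, the bottle and beaker did not move, and the job is handed in; no verdict came back.

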